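# Hang the burette on the side-opening hook

### The arm

A 6-joint arm with a two-finger parallel gripper is mounted at the origin on the work surface. World frame = base frame: x ahead of the robot, y to its left, z up, the work surface at z = 0. Lengths are in mm, angles in rad, forces in N, time in s.
With the tool pointing down it reaches from about 275 to 1000 mm from the base axis. Payload 8.4 kg.
Tool frame: the origin (TCP) lies at the very end of the fingers, on their centre line; the grasp point (between the pads) lies 19 mm behind it; z points along the fingers, y is the direction in which the jaws open and shut (so a half turn about z gives the same grasp; the last joint's range is limited). The gripper opens to 85 mm and grips with 20 to 120 N. Pads are 22 mm wide; open, the fingers measure 114 mm over their backs; the gripper's body (76 mm by 85 mm) begins 54 mm behind the grasp point. The pads swing forward as they close: fully open they stand 13 mm farther back than shut.
Start: joints at [1.178, 0.353, 1.633, -0, 1.155, -0.002], TCP at [238.079, 577.881, 231.281] pointing down, gripper open.
Joint ranges: [-2.63, 2.63], [-0.92, 2.1], [0.06, 2.66], [-1.3, 4.44], [0, 2.69], [-3.02, 3.02]. Speed limits (rad/s): [2.22, 2.22, 2.79, 3.14, 3.14, 3.14].

### API

Orientations are given as [roll, pitch, yaw] about the fixed x, y, z axes, in that order (R = Rz(yaw) Ry(pitch) Rx(roll)).
In Python, from rig import sense, grab_frame, get_calibration, sign_off, boxes_of, trace gives the robot as it stands.
- The arm moves only by the tool servo_tool, never from a script. Its argument "rows" is a list of rows, each a list of 3 entries, a list of its own where there are three numbers: the finger opening in mm, from 0 to 85.4, then the shift along the tool's x, y, z in mm, then the turn, a rotation vector about the tool's x, y, z in degrees. A call has 1 to 8 rows; each row shifts and turns the commanded pose from where the row before left it, along the tool's axes as they then stand; what a row does not reach is not made up. A row lasts 1/8 s, in which the tool goes at most 62.5 mm and 10.7 degrees, less where a joint would pass 70% of its speed; a pose out of reach is approached as far as the arm can. A call is refused whole if a number of a shift passes 62.5 or a number of a turn 10.7, either way. A call with a gripper value outside its range is refused whole. The fingers move at their own pace and stop on an object; "force" is the grip in N (left out, the last holds). Time passes only in rows, so rows that do not move let the fingers close. It gives the time, the measured TCP pose, the force and the opening at its end, in the units of the state.
- sense(): the state, without advancing time (a new reading comes with each control period).
- grab_frame(name): name is "side" or "top" or "wrist"; returns the picture (420x560x3 uint8, blue, green, red); there is no depth.
- get_calibration(name): a dict with "intrinsics" (3x3 intrinsics, pixels), "k1" (the pictures are not rectified: a ray, as slopes to the right and down, at radius r is drawn at 1 + k1 r^2 times it, then the intrinsics apply), "world_to_cam" (4x4, takes a point from world to camera coordinates). Camera axes: x right, y down, z forward; pixel columns grow to the right and rows downward; lengths in mm; the calibration is good to about 2 mm. A picture is of the moment at which its call begins: read the wrist's pose just before it. get_calibration takes no time and is no camera call; for the wrist camera it gives the pose at the moment of the call.
- sign_off(): hands the job in, once; it reports no verdict.
Trained networks look in the newest picture that a camera, given by its name, has taken for a name from the list of things; names that differ only in an ending like _2 or _b are one class to them, and where a whole thing is asked for, a point or a joint stands for the part that bears it (a point fixed in the world has none). Each returns a list of dicts, best first, with "conf" (0 to 1); they miss things now and then, are a little off and sometimes report something else, mostly with a low value. They report only what shows in the picture. A call takes as long as a camera call.
- boxes_of(camera, thing): "centre" ([x, y, z] in mm, in the coordinates of the camera as it stood for that picture, good to about 4 mm: the middle of the surface that is visible of it).
- trace(camera, thing): "mask" (420x560 bool, what is visible of it).
The state is a dict: "clock": time; "qpos": joint angles; "qvel": joint speeds; "joint_efforts": joint torques, N m; "eef_pos": TCP position; "tcp_rot": TCP orientation; "contact_force": force on the tool from outside, world axes, zero at the start; "wrist_torque": the same for the moment, N m; "opening": opening from 0.0 (shut) to 1.0 (fully open).
Only numpy, scipy, OpenCV 4.12 (cv2) and the standard library are available. Lean on these libraries where they do the work, as an engineer would, in place of code of your own. Each camera call takes 0.05 s, during which the arm holds its last target. There are 200 camera calls.

### The job

Set up the titration: take the burette with the red collar out of the rack and hang it on the stand's blue hook, bringing its thin stem in sideways through the open mouth and lowering it gently until the collar lies flat in the throat behind the two lips, and let go. Leave the blue and yellow burettes in the rack, and do not knock the beaker below the hook or the short amber jar.

Things in the scene. Friction and masses are not known exactly. Their poses are not given: they have to be found in the camera images.
- red: the burette to hang, tip down: 185 mm long, 130 g. From the tip up: tapered glass tip 0-30 mm; red stopcock barrel 28 mm across, 30-58 mm; thin glass stem 12 mm across, 57-115 mm; red collar disc 42 mm across, 115-125 mm; glass head 22 mm across with black rings and a red top, 125-185 mm. Origin at the tip, z up the tube; round, so yaw is idle
- red_head (a point): centre of the red burette's head, the place to grip it: 155 mm above the tip, 30 mm above the collar's top and 30 mm below the head's top; z up the tube
- red_collar (a point): centre of the underside of the red burette's collar, 115 mm above the tip and 40 mm below red_head
- stand: fixed stand: white base plate 220 x 160 x 12 mm, steel post 16 mm across and 225 mm high near the +x end of the plate, and a blue side-opening hook that an arm holds over the plate. Origin: centre of the underside of the base plate; z up. The hook opens towards the stand's -y. Where the stand is, and its yaw, vary
- hook_seat (a point): where the centre of the collar's underside belongs: centre of the hook's throat, on top of its two flat prongs, 210 mm above the table; axes as the stand's (throat opens to -y). The prongs run along y, 8 mm thick, 22 mm apart: the stem passes between them, stopcock and collar do not. Throat closed 14 mm behind the seat (+y), a wall 12 mm high at 26 mm. Nothing stands above the hook
- hook_mouth (a point): middle of the open mouth, 55 mm out from hook_seat (-y), same height, between the ends of two flared guides no higher than the prongs. Between mouth and seat each prong carries a lip 8 mm high, 26 to 34 mm out from the seat: the collar must pass over the lips, and once down has 5 mm play each way
- rack: fixed white rack 90 (x) x 250 (y) x 125 mm high, closed at its two y ends, with three through holes 34 mm across in its top plate at y = -80, 0 and 80 mm; each burette's collar lies on the top plate, tip 10 mm and top of the head 195 mm above the table. Which burette is in which hole varies. Origin: centre of its underside; z up
- blue_collar (a point): the same point of the blue-collared burette, same shape as the red one: it stays in the rack
- yellow_collar (a point): the same point of the yellow-collared burette, same shape as the red one: it stays in the rack
- beaker: loose glass beaker 64 mm across and 60 mm high, standing on the stand's base plate (top 12 mm above the table) below the hook; the hung burette's tip ends about 23 mm above its rim. Origin: centre of its underside
- amber_mid (a point): bystander: loose short amber jar, 72 mm across, 105 mm high; the point is half-way up

How it is judged (in metres and radians):
At the end, for the whole second after the job is handed in: The red burette hangs on the hook, released and at rest: the centre of its collar's underside is within 10 mm of hook_seat horizontally and 4 mm in height, and the tube is upright within 0.09 rad (horizontal distance between red_collar and hook_seat below 0.01 m and z of red_collar in the frame of hook_seat between -0.004 and 0.004 m and angle between red's own z axis and vertical below 0.09 rad and linear speed of red below 0.03 m/s and contact force between the fingers and red below 0.05 N); the robot touches nothing.
It fails at once if the beaker on the stand is pushed more than 25 mm or tipped (distance of beaker from where it was at the start of the episode above 0.025 m or angle between beaker's own z axis and vertical above 0.35 rad).
It fails at once if the blue or the yellow burette is taken out of the rack (moved more than 40 mm) (distance of any of blue_collar, yellow_collar from where it was at the start of the episode above 0.04 m).
It fails at once if the short amber jar is knocked over or pushed more than 50 mm (distance of amber_mid from where it was at the start of the episode above 0.05 m or angle between amber_mid's own z axis and vertical above 0.5 rad).
It fails at once if the red burette strikes the stand hard (over 40 N) (contact force between red and stand above 40 N).
It also fails if it takes over 48 s, if anything falls off the work surface, if the arm or the gripper's body presses on something with over 40 N, if the wrist force passes 120 N, or if a joint passes its speed limit or range.

## Working session

There is one attempt and no reset: what is moved stays moved. The work goes in short steps, Python scripts to look and compute and a tool call to move; the robot and the scene stay as the last step left them, time stands still between calls to the robot, and variables do not carry over. Pictures are saved under pics/ and viewed, about 8 in all and at most 12, crops included, and the job is handed in when it is done.

Besides the shell and the picture viewer there is one more tool, called after "Request:" by a JSON object that holds its "op" and its "data". servo_tool: Moves the arm, as the interface text tells. Its arguments: {"type":"object","properties":{"rows":{"type":"array","items":{"type":"array"}},"force":{"type":"number"}},"required":["rows"]}

```bash
mkdir -p pics; cat > h.py <<'E'
import numpy as np, cv2
from rig import *
def w(cam,p):
    T=np.array(get_calibration(cam)["world_to_cam"]); return np.linalg.inv(T)@np.append(p,1)
def proj(cam,P):
    c=get_calibration(cam);T=np.array(c["world_to_cam"]);q=T@np.append(P,1);s=q[:2]/q[2]
    s=s*(1+c["k1"]*(s@s));K=np.array(c["intrinsics"]);return (K@np.append(s,1))[:2]
def ray(cam,uv):
    c=get_calibration(cam);K=np.array(c["intrinsics"]);T=np.array(c["world_to_cam"])
    s0=np.linalg.solve(K,np.append(uv,1))[:2];s=s0.copy()
    for _ in range(20): s=s0/(1+c["k1"]*(s@s))
    R=T[:3,:3];return -R.T@T[:3,3],R.T@np.append(s,1)
def atz(cam,uv,z):
    o,d=ray(cam,uv);return o+d*(z-o[2])/d[2]
E
python3 - <<'E'
from h import *
s=sense();print(s)
for c in("side","top"):
    cv2.imwrite(f"pics/{c}0.png",grab_frame(c))
    for t in("red","red_collar","red_head","blue_collar","yellow_collar","stand","hook_seat","hook_mouth","rack","beaker","amber_mid"):
        try:
            for b in boxes_of(c,t)[:2]: print(c,t,round(b["conf"],2),w(c,b["centre"])[:3].round(0))
        except Exception as e: print(c,t,e)
E
```

```text
{'clock': 0.0, 'qpos': array([ 1.17761985e+00,  3.53619911e-01,  1.63410845e+00,  1.12120412e-05,
        1.15519635e+00, -2.39072013e-03]), 'qvel': array([-8.56110868e-04,  2.53512228e-05, -1.07001223e-03, -3.27355207e-04,
        1.86482825e-03, -1.62019181e-03]), 'joint_efforts': array([-3.48588183e-03, -6.05245399e+01, -3.42058825e+01, -4.24194559e-04,
        9.73952789e-03,  2.44919545e-05]), 'eef_pos': array([237.88788761, 577.46193086, 230.5903008 ]), 'tcp_rot': array([-3.14026062e+00, -1.34361292e-05,  2.75080236e+00]), 'contact_force': array([-0.2136685 ,  0.33682134, -0.40572254]), 'wrist_torque': array([-0.0586138 ,  0.04120809, -0.00966482]), 'opening': 0.9992080592679419}
side red 0.74 [593. 213.   3.]
side red 0.67 [ 525. -279.  148.]
side red_head 0.97 [ 525. -278.  145.]
side red_head 0.3 [720. -34.  77.]
side blue_collar 0.58 [ 527. -198.  149.]
side yellow_collar 0.81 [ 527. -359.  144.]
side stand 0.97 [595. 216.   2.]
side hook_seat 0.98 [595. 215.  13.]
side hook_mouth 0.95 [596. 215.   7.]
side rack 0.58 [ 509. -310.  125.]
side beaker 0.77 [551. 203.  51.]
side amber_mid 0.56 [717. -35.  76.]
top red 0.77 [ 533. -268.  140.]
top red 0.3 [ 537. -252.  122.]
top red_collar 0.6 [ 533. -262.  138.]
top red_collar 0.15 [588. 220.  14.]
top red_head 0.96 [ 532. -264.  144.]
top blue_collar 0.88 [ 532. -182.  140.]
top yellow_collar 0.78 [ 530. -347.  148.]
top hook_seat 0.96 [585. 219.  12.]
top hook_mouth 0.59 [590. 217.  13.]
top rack 0.62 [ 533. -252.  126.]
top beaker 0.63 [553. 225.  37.]
top amber_mid 0.74 [719.  -9. 104.]
```

```bash
python3 -c "
import cv2,numpy as np
" ; ls pics
```

```text
side0.png
top0.png
```

View pics/side0.png

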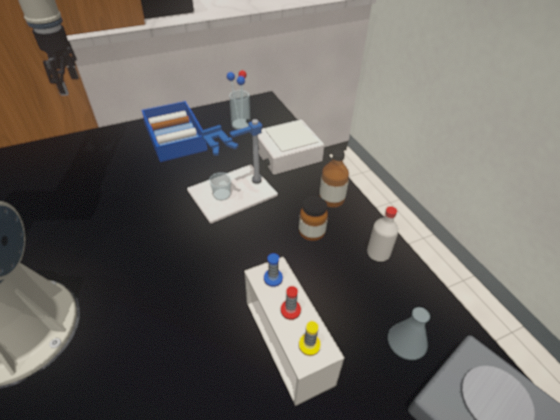

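View pics/top0.png

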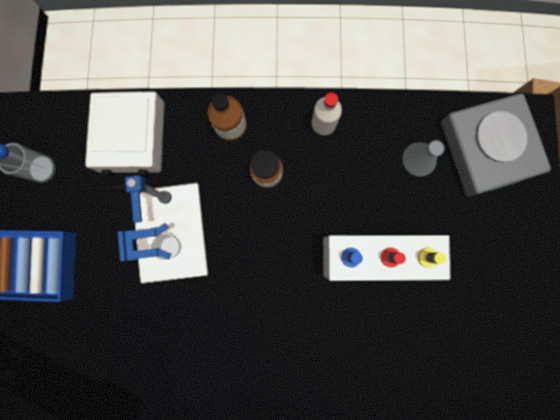

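The top view shows red as the middle burette at px (393,258), with blue to its left and yellow to its right. The blue hook is at about (145,243) with its mouth towards image right (world -y), so the stand's yaw is small. The side view agrees. Next I'll measure the hook more precisely by colour.

```bash
cat >> h.py <<'E'
def plan(P,yaw,Pt,yt,n):
    """rows (tool shift, turn) from world P,yaw to Pt,yt in n rows, tool pointing down"""
    d=(np.array(Pt)-P)/n; dy=(yt-yaw+np.pi)%(2*np.pi)-np.pi; dy/=n; out=[]
    for i in range(n):
        c,s=np.cos(yaw),np.sin(yaw); out.append([round(c*d[0]+s*d[1],1),round(s*d[0]-c*d[1],1),round(-d[2],1)]); yaw+=dy
    print("shifts",out,"turn z deg/row",round(-np.degrees(dy),2))
E
python3 - <<'E'
from h import *
im=cv2.imread("pics/top0.png");hsv=cv2.cvtColor(im,cv2.COLOR_BGR2HSV)
m=((hsv[...,0]>100)&(hsv[...,0]<125)&(hsv[...,1]>130)&(hsv[...,2]>70)).astype(np.uint8)
m[:, :100]=0;m[:, 200:]=0;m[300:]=0
ys,xs=np.nonzero(m);P=np.array([atz("top",(x,y),210)[:2] for x,y in zip(xs,ys)])
print(len(P),P.min(0),P.max(0))
# plate
g=((hsv[...,1]<60)&(hsv[...,2]>150)).astype(np.uint8);g[:180]=0;g[:,:120]=0;g[:,230:]=0;g[290:]=0
c=max(cv2.findContours(g,0,2)[0],key=cv2.contourArea);r=cv2.boxPoints(cv2.minAreaRect(c));print([atz("top",p,12)[:2].round(0) for p in r])
# rack
g=((hsv[...,1]<60)&(hsv[...,2]>150)).astype(np.uint8);g[:,:300]=0;g[:220]=0;g[300:]=0;g[:,470:]=0
c=max(cv2.findContours(g,0,2)[0],key=cv2.contourArea);r=cv2.boxPoints(cv2.minAreaRect(c));print([atz("top",p,125)[:2].round(0) for p in r])
c=get_calibration("wrist");T=np.linalg.inv(c["world_to_cam"]);print(T.round(2),c["intrinsics"])
a=cv2.resize(im[170:290,100:220],(480,480),interpolation=2)
s=cv2.imread("pics/side0.png");b=cv2.resize(s[100:220,180:300],(480,480)[:2],interpolation=2)
cv2.imwrite("pics/crop.png",cv2.resize(np.hstack([a,b]),(800,400)))
s=sense();plan(s["eef_pos"],2.7508,(530,-270,360),np.pi/2,16)
E
```

```text
1351 [519.64942503 161.06969196] [683.19243431 262.78924528]
[array([684., 321.]), array([702., 157.]), array([482., 128.]), array([462., 288.])]
[array([ 573., -146.]), array([ 575., -398.]), array([ 484., -396.]), array([ 483., -146.])]
[[ 3.8000e-01  8.7000e-01  3.0000e-01  1.6074e+02]
 [ 9.2000e-01 -3.6000e-01 -1.2000e-01  6.1081e+02]
 [ 0.0000e+00  3.3000e-01 -9.5000e-01  3.7355e+02]
 [ 0.0000e+00  0.0000e+00  0.0000e+00  1.0000e+00]] [[319.60416876   0.         276.72322643]
 [  0.         319.60416876 207.7582827 ]
 [  0.           0.           1.        ]]
shifts [[np.float64(-37.1), np.float64(-42.0), np.float64(-8.0)], [np.float64(-40.1), np.float64(-39.2), np.float64(-8.0)], [np.float64(-42.8), np.float64(-36.1), np.float64(-8.0)], [np.float64(-45.4), np.float64(-32.9), np.float64(-8.0)], [np.float64(-47.7), np.float64(-29.5), np.float64(-8.0)], [np.float64(-49.7), np.float64(-25.9), np.float64(-8.0)], [np.float64(-51.5), np.float64(-22.1), np.float64(-8.0)], [np.float64(-53.0), np.float64(-18.3), np.float64(-8.0)], [np.float64(-54.2), np.float64(-14.3), np.float64(-8.0)], [np.float64(-55.1), np.float64(-10.3), np.float64(-8.0)], [np.float64(-55.7), np.float64(-6.2), np.float64(-8.0)], [np.float64(-56.0), np.float64(-2.1), np.float64(-8.0)], [np.float64(-56.0), np.float64(2.0), np.float64(-8.0)], [np.float64(-55.7), np.float64(6.2), np.float64(-8.0)], [np.float64(-55.1), np.float64(10.3), np.float64(-8.0)], [np.float64(-54.2), np.float64(14.3), np.float64(-8.0)]] turn z deg/row 4.23
```

View pics/crop.png

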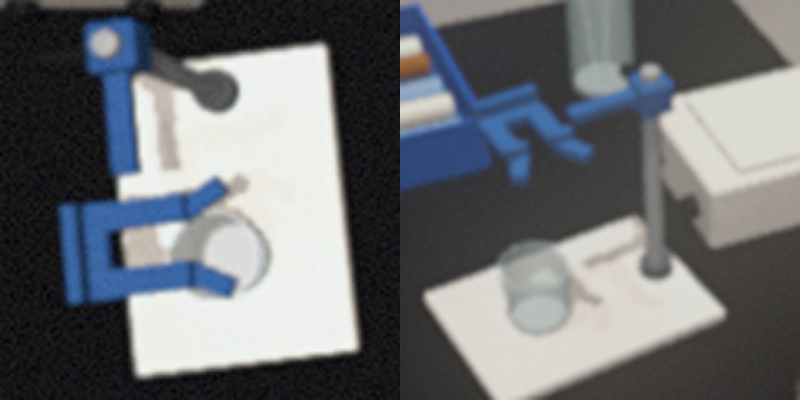

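Request:
{"op": "servo_tool", "data": {"rows": [[85, [-37.1, -42, -12], [0, 0, 4.23]], [85, [-40.1, -39.2, -12], [0, 0, 4.23]], [85, [-42.8, -36.1, -12], [0, 0, 4.23]], [85, [-45.4, -32.9, -12], [0, 0, 4.23]], [85, [-47.7, -29.5, -12], [0, 0, 4.23]], [85, [-49.7, -25.9, -12], [0, 0, 4.23]], [85, [-51.5, -22.1, -12], [0, 0, 4.23]], [85, [-53, -18.3, -12], [0, 0, 4.23]]]}}

```text
clock: 2.2
eef_pos: [384.3, 152.2, 328.0]
tcp_rot: [3.141, 0.0, 2.158]
contact_force: [1.3, 1.0, -0.2]
opening: 0.995
```

Request:
{"op": "servo_tool", "data": {"rows": [[85, [-54.2, -14.3, 0], [0, 0, 4.23]], [85, [-55.1, -10.3, 0], [0, 0, 4.23]], [85, [-55.7, -6.2, 0], [0, 0, 4.23]], [85, [-56, -2.1, 0], [0, 0, 4.23]], [85, [-56, 2, 0], [0, 0, 4.23]], [85, [-55.7, 6.2, 0], [0, 0, 4.23]], [85, [-55.1, 10.3, 0], [0, 0, 4.23]], [85, [-54.2, 14.3, 0], [0, 0, 4.23]]]}}

```text
clock: 3.2
eef_pos: [530.0, -272.1, 327.4]
tcp_rot: [3.141, 0.0, 1.567]
contact_force: [0.3, 0.6, -0.0]
opening: 0.994
```

Request:
{"op": "servo_tool", "data": {"rows": [[85, [0, 0, 0], [0, 0, 0]], [85, [0, 0, 0], [0, 0, 0]]]}}

```text
clock: 3.45
eef_pos: [529.2, -270.0, 326.9]
tcp_rot: [-3.141, -0.001, 1.569]
contact_force: [0.3, -0.7, -0.5]
opening: 0.992
```

```bash
python3 - <<'E'
from h import *
s=sense();print(s["clock"],s["eef_pos"],s["tcp_rot"],s["contact_force"])
cv2.imwrite("pics/w1.png",grab_frame("wrist"))
for t in("red","red_head","red_collar"):
  for b in boxes_of("wrist",t)[:2]: print(t,b["conf"],w("wrist",b["centre"])[:3].round(1))
  for b in trace("wrist",t)[:1]:
    m=b["mask"];ys,xs=np.nonzero(m);print(xs.mean(),ys.mean(),xs.min(),xs.max(),ys.min(),ys.max())
print(proj("wrist",(529,-271,195)),proj("wrist",(529,-271,135)))
E
```

```text
3.45 [ 529.20768474 -269.95654745  326.91124207] [-3.14076023e+00 -7.67023265e-04  1.56938185e+00] [ 0.33242495 -0.6817612  -0.54823751]
red 0.89 [ 528.5 -265.9  150.1]
278.6360968451944 184.55832721936903 260 297 162 209
red_head 0.59 [ 526.6 -262.   148.4]
278.7429178470255 184.52691218130312 260 297 162 210
red_collar 0.59 [ 530.6 -262.3  150.9]
[275.51885166 199.29103135] [275.69975687 182.58980555]
```

View pics/w1.png

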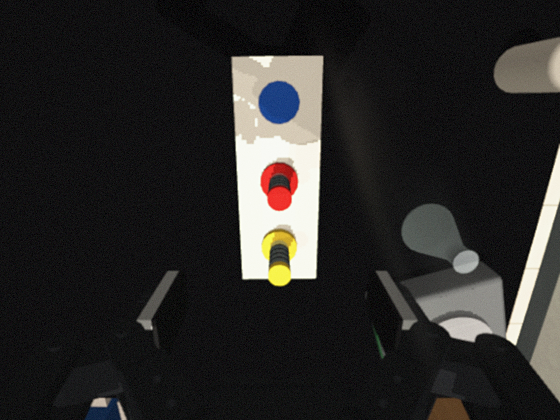

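The wrist view shows the red cap at (280,198) and the collar at (279,182). That is 4 px right of the prediction, so I'll correct x by about 2-3 mm and descend.

Request:
{"op": "servo_tool", "data": {"rows": [[85, [-1, 2, 40], [0, 0, 0]], [85, [0, 0, 40], [0, 0, 0]], [85, [0, 0, 40], [0, 0, 0]], [85, [0, 0, 30], [0, 0, 0]], [85, [0, 0, 20], [0, 0, 0]], [85, [0, 0, 9], [0, 0, 0]], [85, [0, 0, 0], [0, 0, 0]]]}}

```text
clock: 4.68
eef_pos: [531.6, -271.0, 148.2]
tcp_rot: [-3.141, -0.0, 1.57]
contact_force: [-0.2, -0.1, 0.5]
opening: 0.996
```

Request:
{"op": "servo_tool", "data": {"rows": [[10, [0, 0, 0], [0, 0, 0]], [10, [0, 0, 0], [0, 0, 0]], [10, [0, 0, 0], [0, 0, 0]], [10, [0, 0, 0], [0, 0, 0]], [10, [0, 0, 0], [0, 0, 0]], [10, [0, 0, 0], [0, 0, 0]], [10, [0, 0, 0], [0, 0, 0]], [10, [0, 0, 0], [0, 0, 0]]], "force": 50}}

```text
clock: 5.68
eef_pos: [531.7, -271.3, 148.8]
tcp_rot: [3.141, 0.0, 1.57]
contact_force: [-2.1, 0.1, 5.6]
opening: 0.244
```

Request:
{"op": "servo_tool", "data": {"rows": [[10, [0, 0, -5], [0, 0, 0]], [10, [0, 0, -15], [0, 0, 0]], [10, [0, 0, -15], [0, 0, 0]], [10, [0, 0, -8], [0, 0, 0]], [10, [0, 0, -3], [0, 0, 0]], [10, [0, 0, 0], [0, 0, 0]]]}}

```text
clock: 6.42
eef_pos: [531.6, -271.2, 194.4]
tcp_rot: [3.141, 0.0, 1.57]
contact_force: [0.3, -0.1, -1.4]
opening: 0.249
```

Request:
{"op": "servo_tool", "data": {"rows": [[10, [0, 0, -5], [0, 0, 0]], [10, [0, 0, -5], [0, 0, 0]], [10, [0, 0, -5], [0, 0, 0]], [10, [0, 0, -5], [0, 0, 0]], [10, [0, 0, -5], [0, 0, 0]]]}}

```text
clock: 7.05
eef_pos: [531.6, -271.2, 219.7]
tcp_rot: [3.142, 0.0, 1.57]
contact_force: [-1.0, 0.0, -2.3]
opening: 0.248
```

Request:
{"op": "servo_tool", "data": {"rows": [[10, [0, 0, -10], [0, 0, 0]], [10, [0, 0, -15], [0, 0, 0]], [10, [0, 0, -15], [0, 0, 0]], [10, [0, 0, -15], [0, 0, 0]], [10, [0, 0, -15], [0, 0, 0]], [10, [0, 0, -5], [0, 0, 0]], [10, [0, 0, 0], [0, 0, 0]]]}}

```text
clock: 7.92
eef_pos: [531.7, -271.3, 294.5]
tcp_rot: [3.141, 0.0, 1.57]
contact_force: [-0.5, -0.2, -1.7]
opening: 0.244
```

```bash
python3 - <<'E'
from h import *
s=sense();print(s["clock"],s["eef_pos"],s["tcp_rot"],s["contact_force"])
for c in("side","top"):
  im=grab_frame(c);cv2.imwrite(f"pics/{c}1.png",im)
  p=proj(c,(531,-271,260)).astype(int);print(p)
  if c=="side":
    x,y=p;a=cv2.resize(im[max(0,y-75):y+75,x-75:x+75],(600,600),interpolation=2)
    cv2.imwrite("pics/c1.png",a)
plan(s["eef_pos"],np.pi/2,(531,-60,275),np.pi/2,5)
E
```

```text
7.925 [ 531.67399108 -271.26272685  294.53706293] [3.14121454e+00 2.29375732e-04 1.56952080e+00] [-0.49799069 -0.15402378 -1.68869825]
[292 268]
[410 258]
shifts [[np.float64(42.3), np.float64(-0.1), np.float64(3.9)], [np.float64(42.3), np.float64(-0.1), np.float64(3.9)], [np.float64(42.3), np.float64(-0.1), np.float64(3.9)], [np.float64(42.3), np.float64(-0.1), np.float64(3.9)], [np.float64(42.3), np.float64(-0.1), np.float64(3.9)]] turn z deg/row -0.0
```

View pics/c1.png

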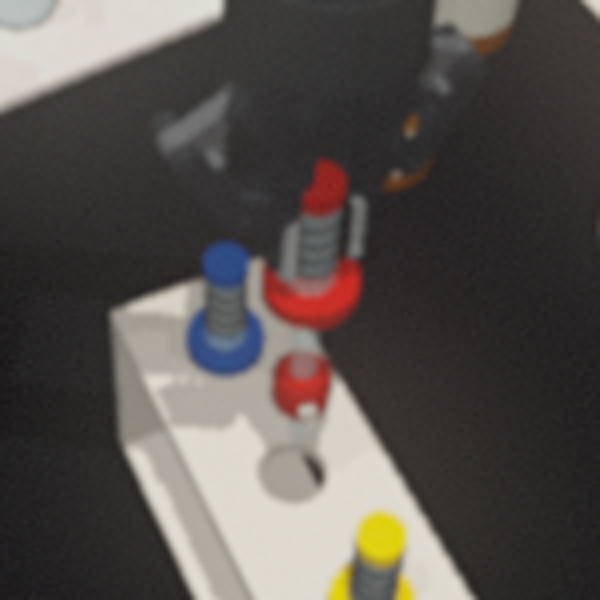

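The side view shows red hanging straight in the fingers, with its tip clear of the hole. Blue and yellow are undisturbed. I'll rise over blue's head, then carry red to a viewing pose above the hook.

Request:
{"op": "servo_tool", "data": {"rows": [[10, [0, 0, -40], [0, 0, 0]], [10, [0, 0, -45], [0, 0, 0]], [10, [20, 0, 0], [0, 0, 0]], [10, [50, 2, 0], [0, 0, 0]], [10, [60, 2, 0], [0, 0, 0]], [10, [60, 2, 0], [0, 0, 0]], [10, [60, 2, 0], [0, 0, 0]], [10, [60, 2, 0], [0, 0, 0]]]}}

```text
clock: 9.02
eef_pos: [540.9, 41.1, 377.8]
tcp_rot: [-3.14, -0.0, 1.57]
contact_force: [1.0, -0.0, -1.3]
opening: 0.244
```

Request:
{"op": "servo_tool", "data": {"rows": [[10, [50, 2, 0], [0, 0, 0]], [10, [35, 1, 0], [0, 0, 0]], [10, [15, 0, 0], [0, 0, 0]], [10, [0, 0, 0], [0, 0, 0]], [10, [0, 0, 0], [0, 0, 0]]]}}

```text
clock: 9.65
eef_pos: [545.0, 137.7, 378.9]
tcp_rot: [-3.141, 0.001, 1.569]
contact_force: [0.2, 0.3, -0.9]
opening: 0.242
```

```bash
python3 - <<'E'
from h import *
s=sense();print(s["clock"],s["eef_pos"],s["tcp_rot"],s["contact_force"])
im=grab_frame("wrist");cv2.imwrite("pics/w2.png",im)
np.save("wc.npy",np.array(get_calibration("wrist")["world_to_cam"]))
for x,y in((529.6,230),(560,165)): print(proj("wrist",(x,y,210)))
E
```

```text
9.65 [544.95352806 137.73330384 378.86844094] [-3.14096509e+00  7.00583762e-04  1.56890441e+00] [ 0.19733649  0.26980231 -0.92414505]
[259.24235806  89.57705503]
[291.55286929 159.89079709]
```

View pics/w2.png

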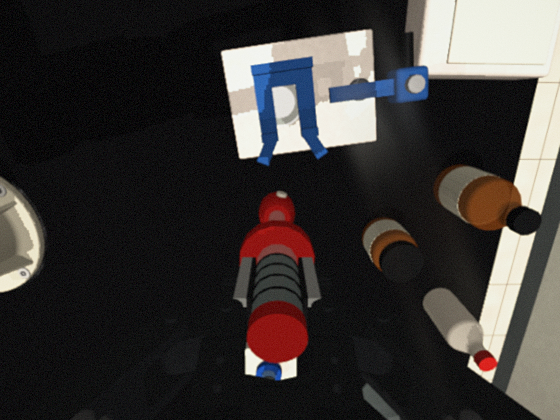

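The hook is in clear view: the back of the throat is at about (285,72), the prong ends at (268,140) and (312,137), and the mouth guides at about (264,160) and (320,153). The burette is held straight. I'll enlarge it for exact corners.

```bash
python3 - <<'E'
import cv2
im=cv2.imread("pics/w2.png")[50:170,235:340]
im=cv2.resize(im,None,fx=5,fy=5,interpolation=cv2.INTER_CUBIC)
for i in range(0,105,10): cv2.putText(im,str(235+i),(i*5,10),0,.35,(0,255,255),1);cv2.line(im,(i*5,12),(i*5,18),(0,255,255),1)
for i in range(0,120,10): cv2.putText(im,str(50+i),(0,i*5+4),0,.35,(0,0,255),1)
cv2.imwrite("pics/w2c.png",im)
E
```

```text
(no output)
```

View pics/w2c.png

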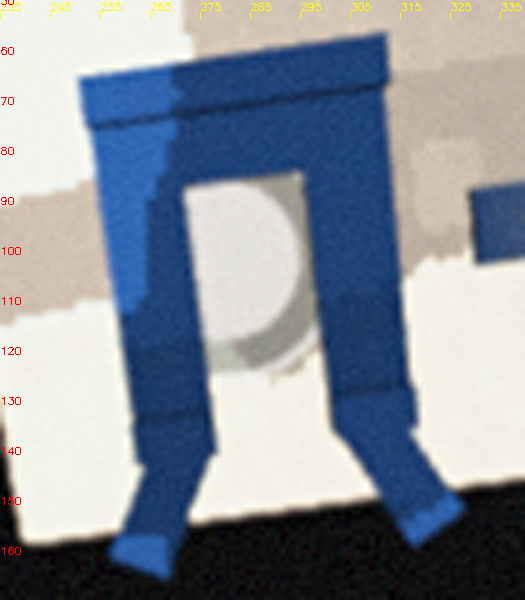

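```bash
python3 - <<'E'
from h import *
f=lambda p,z=210: atz("wrist",(235+p[0]/5,50+p[1]/5),z)[:2]
bl,br=f((185,188)),f((302,172)); el,er=f((216,452)),f((332,430))
ll,lr=f((175,415),218),f((375,388),218)
print("back",bl,br,np.hypot(*(br-bl)),"ends",el,er,np.hypot(*(er-el)))
b=(bl+br)/2;e=(el+er)/2;d=b-e;L=np.hypot(*d);u=d/L
yawx=np.degrees(np.arctan2(*(br-bl)[::-1]));print("len",L,"yaw from axis",np.degrees(np.arctan2(-u[0],u[1])),"from x",yawx)
print("seat from back",b-14*u,"liplinedist from back",(b-(ll+lr)/2)@u)
print("guide ends",f((140,560)),f((440,525)))
# held collar in the picture
s=sense();print(s["eef_pos"]);print(proj("wrist",s["eef_pos"]+[0,0,-13.8]),proj("wrist",s["eef_pos"]+[0,0,46]),proj("wrist",s["eef_pos"]+[0,0,-138.8]))
# top-view check of seat
r=lambda p:atz("top",(100+p[0]*.3,170+p[1]*.3),210)[:2]
print("top: back",r((113,248)),"lips mid",r((191,240)))
E
```

```text
back [541.30378798 231.67239546] [562.66620666 234.37967472] 21.533283378745008 ends [546.92990096 183.89719527] [569.14401388 188.01660547] 22.592838534717902
len 47.45660822369697 yaw from axis 7.3266631680921925 from x 7.222644854981456
seat from back [553.77036388 219.14034223] liplinedist from back 39.322337587979334
guide ends [531.98074303 162.97848328] [590.62893992 169.75489459]
[545.07064526 137.57782326 379.06986164]
[276.00044953 261.74821907] [275.58989349 339.448298  ] [276.35056199 195.66967698]
top: back [551.13430352 228.93183241] lips mid [556.24818708 184.10391789]
```

Slot width 21.5 mm and length 47.5 mm match the model (22 and 48). That gives yaw 7.3° and a seat at about (553, 219). The held burette suggests the wrist camera reads x 1-3 mm too high, so I'll descend in front of the mouth and compare stem and hook in the same picture.

Request:
{"op": "servo_tool", "data": {"rows": [[10, [-5, 9, 15], [0, 0, 0]], [10, [-3, 8, 30], [0, 0, 0]], [10, [0, 0, 30], [0, 0, 0]], [10, [0, 0, 30], [0, 0, 0]], [10, [0, 0, 15], [0, 0, 0]], [10, [0, 0, 5], [0, 0, 0]], [10, [0, 0, 0], [0, 0, 0]], [10, [0, 0, 0], [0, 0, 0]]]}}

```text
clock: 10.7
eef_pos: [562.8, 130.8, 255.4]
tcp_rot: [3.14, -0.0, 1.57]
contact_force: [-0.1, -0.3, -1.7]
opening: 0.241
```

```bash
python3 - <<'E'
from h import *
s=sense();P=s["eef_pos"];print(s["clock"],P,s["tcp_rot"],s["contact_force"])
im=grab_frame("wrist");cv2.imwrite("pics/w3.png",im);top=grab_frame("top");cv2.imwrite("pics/top3.png",top)
x,y=proj("top",P+[0,0,-24]).astype(int);print("top px",x,y)
a=cv2.resize(im[0:280,180:460],(400,400),interpolation=2)
b=cv2.resize(top[185:305,110:230],(400,400),interpolation=2)
cv2.imwrite("pics/c3.png",np.hstack([a,b]))
for q in (-14,-24,-110,-139): print(q,proj("wrist",P+[0,0,q]))
E
```

```text
10.7 [562.78604921 130.84570452 255.37444597] [ 3.13979640e+00 -3.87643831e-04  1.56953536e+00] [-0.11580778 -0.32374073 -1.68461153]
top px 182 238
-14 [276.31512989 261.78863905]
-24 [276.31131937 253.41356782]
-110 [276.28996845 205.9060628 ]
-139 [276.2854925  195.81841889]
```

View pics/c3.png

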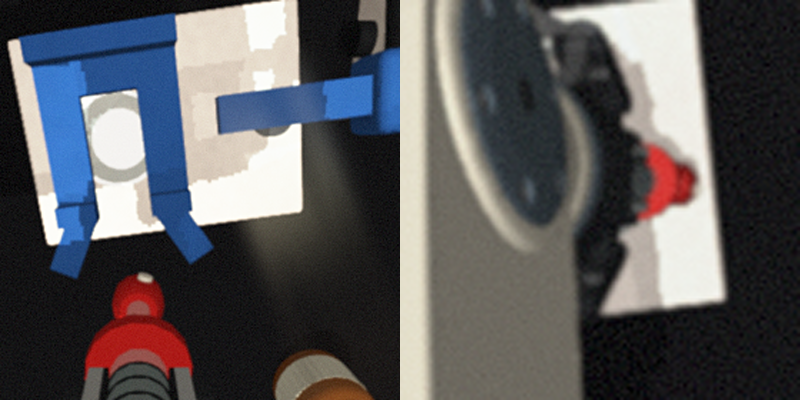

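```bash
python3 - <<'E'
from h import *
im=cv2.imread("pics/w3.png");hsv=cv2.cvtColor(im,cv2.COLOR_BGR2HSV)
blue=(hsv[...,0]>100)&(hsv[...,0]<125)&(hsv[...,1]>130)
for r in (75,90,105,120,130):
    c=np.nonzero(~blue[r,225:300])[0]+225
    # slot = gap in blue around 250-275
    g=[x for x in c if 230<x<292 and blue[r,200:x].any() and blue[r,x:310].any()]
    if g: 
        A,B=atz("wrist",(g[0]-.5,r),210),atz("wrist",(g[-1]+.5,r),210);m=(A+B)/2
        u=np.array([-.1271,.9919]);t=np.array([553.7,219.4])
        d=m[:2]-t;print(r,g[0],g[-1],m[:2].round(1),"width",(B-A)[0].round(1),"lateral vs seat line",(d@[u[1],-u[0]]).round(2))
for x in (250,256,262,268):
    col=np.nonzero(~blue[55:100,x])[0]
    if len(col): print("back edge",x,atz("wrist",(x,55+col[0]-.5),210)[:2].round(1))
red=((hsv[...,0]<8)|(hsv[...,0]>172))&(hsv[...,1]>150)
for r in (200,205,210,215,240,245,250):
    q=np.nonzero(red[r,200:350])[0]+200
    if len(q): print("red",r,q.min(),q.max(),(q.min()+q.max())/2)
E
```

```text
75 237 277 [552.4 227.9] width 22.3 lateral vs seat line -0.19
90 239 279 [553.4 220.2] width 22.6 lateral vs seat line -0.23
105 242 281 [554.6 212.3] width 22.4 lateral vs seat line 0.01
120 244 283 [555.6 204.1] width 22.7 lateral vs seat line -0.03
130 246 284 [556.4 198.6] width 22.4 lateral vs seat line 0.04
back edge 250 [548.7 233.2]
back edge 256 [552.  233.2]
back edge 262 [555.2 234.2]
back edge 268 [558.5 234.2]
red 200 226 292 259.0
red 205 260 293 276.5
red 210 258 294 276.0
red 215 258 294 276.0
red 240 243 310 276.5
red 245 241 312 276.5
red 250 240 313 276.5
```

The slot sits within 0.3 mm of the estimate, and the held burette images on the TCP axis. I'll go in along the throat axis.

Request:
{"op": "servo_tool", "data": {"rows": [[10, [0, 2, 0], [0, 0, 0]], [10, [10, -1.1, 0], [0, 0, 0]], [10, [15, -1.9, 0], [0, 0, 0]], [10, [15, -1.9, 0], [0, 0, 0]], [10, [15, -2, 0], [0, 0, 0]], [10, [10, -1.3, 0], [0, 0, 0]], [10, [0, 0, 0], [0, 0, 0]], [10, [0, 0, 0], [0, 0, 0]]]}}

```text
clock: 11.8
eef_pos: [556.0, 195.6, 254.2]
tcp_rot: [-3.141, 0.0, 1.57]
contact_force: [0.2, -1.0, -2.0]
opening: 0.244
```

Request:
{"op": "servo_tool", "data": {"rows": [[10, [10, -1.3, 0], [0, 0, 0]], [10, [10, -1.3, 0], [0, 0, 0]], [10, [4, -0.5, 0], [0, 0, 0]], [10, [0, 0, 0], [0, 0, 0]], [10, [0, 0, 0], [0, 0, 0]]]}}

```text
clock: 12.42
eef_pos: [552.9, 219.7, 254.2]
tcp_rot: [-3.142, 0.0, 1.57]
contact_force: [-0.3, -0.0, -1.6]
opening: 0.243
```

```bash
python3 - <<'E'
from h import *
s=sense();P=s["eef_pos"];print(s["clock"],P,s["tcp_rot"],s["contact_force"])
im=grab_frame("wrist");cv2.imwrite("pics/w4.png",im);sd=grab_frame("side");cv2.imwrite("pics/side4.png",sd)
a=cv2.resize(im[100:300,180:380],(400,400),interpolation=2)
b=cv2.resize(sd[90:210,160:280],(400,400),interpolation=2)
cv2.imwrite("pics/c4.png",np.hstack([a,b]))
E
```

```text
12.425 [552.89203396 219.67578896 254.24496   ] [-3.14152333e+00  1.98073124e-04  1.56967153e+00] [-0.25177869 -0.00694158 -1.56495851]
```

View pics/c4.png

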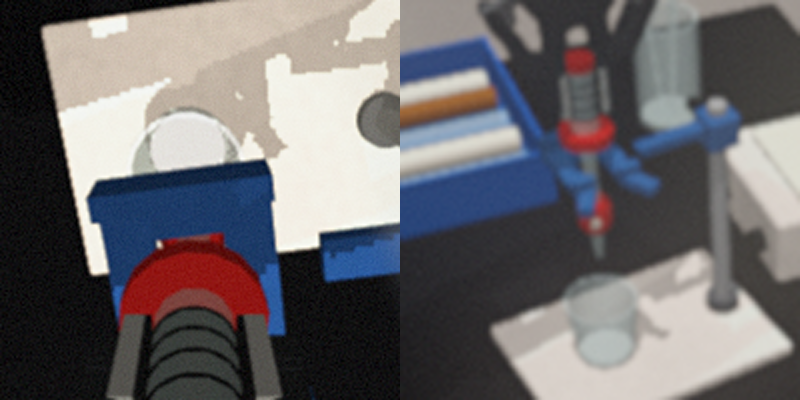

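The stem is between the prongs behind the lips, and the collar is centred and above the hook. Now I'll lower it gently.

Request:
{"op": "servo_tool", "data": {"rows": [[10, [0, 0.7, 3], [0, 0, 0]], [10, [0, 0, 4], [0, 0, 0]], [10, [0, 0, 4], [0, 0, 0]], [10, [0, 0, 3], [0, 0, 0]], [10, [0, 0, 2], [0, 0, 0]], [10, [0, 0, 1], [0, 0, 0]], [10, [0, 0, 0], [0, 0, 0]]]}}

```text
clock: 13.4
eef_pos: [553.6, 219.7, 237.3]
tcp_rot: [-3.142, 0.0, 1.57]
contact_force: [-0.4, -0.3, -0.7]
opening: 0.245
```

Request:
{"op": "servo_tool", "data": {"rows": [[10, [0, 0, 1], [0, 0, 0]], [10, [0, 0, 1], [0, 0, 0]], [10, [0, 0, 0], [0, 0, 0]]]}}

```text
clock: 13.78
eef_pos: [553.6, 219.7, 235.2]
tcp_rot: [-3.141, 0.0, 1.57]
contact_force: [-0.4, -0.2, -2.1]
opening: 0.242
```

Request:
{"op": "servo_tool", "data": {"rows": [[10, [0, 0, 1], [0, 0, 0]], [10, [0, 0, 0], [0, 0, 0]]]}}

```text
clock: 14.02
eef_pos: [553.6, 219.8, 234.2]
tcp_rot: [-3.141, 0.0, 1.57]
contact_force: [-0.2, 0.8, -1.5]
opening: 0.242
```

Request:
{"op": "servo_tool", "data": {"rows": [[10, [0, 0, 0.5], [0, 0, 0]], [10, [0, 0, 0.5], [0, 0, 0]], [10, [0, 0, 0], [0, 0, 0]]]}}

```text
clock: 14.4
eef_pos: [553.7, 219.8, 233.8]
tcp_rot: [3.141, -0.0, 1.57]
contact_force: [-2.6, -0.9, 3.8]
opening: 0.241
```

Request:
{"op": "servo_tool", "data": {"rows": [[10, [0, 0, 0.5], [0, 0, 0]], [10, [0, 0, 0], [0, 0, 0]]]}}

```text
clock: 14.65
eef_pos: [553.7, 219.8, 233.7]
tcp_rot: [3.141, -0.0, 1.57]
contact_force: [-3.7, -1.6, 9.1]
opening: 0.245
```

Request:
{"op": "servo_tool", "data": {"rows": [[10, [0, 0, 0.5], [0, 0, 0]], [10, [0, 0, 0], [0, 0, 0]]]}}

```text
clock: 14.9
eef_pos: [553.7, 219.8, 233.7]
tcp_rot: [3.141, -0.0, 1.57]
contact_force: [-5.5, -2.1, 13.0]
opening: 0.245
```

Contact came at TCP z 233.8, exactly where expected. I'll unload, release and retreat upward.

Request:
{"op": "servo_tool", "data": {"rows": [[10, [0, 0, -1], [0, 0, 0]], [10, [0, 0, 0], [0, 0, 0]], [30, [0, 0, 0], [0, 0, 0]], [50, [0, 0, 0], [0, 0, 0]], [70, [0, 0, 0], [0, 0, 0]], [70, [0, 0, 0], [0, 0, 0]], [70, [0, 0, 0], [0, 0, 0]]]}}

```text
clock: 15.78
eef_pos: [553.6, 219.7, 233.2]
tcp_rot: [-3.142, 0.0, 1.57]
contact_force: [-0.2, 0.0, -0.0]
opening: 0.818
```

Request:
{"op": "servo_tool", "data": {"rows": [[70, [0, 0, -5], [0, 0, 0]], [70, [0, 0, -15], [0, 0, 0]], [70, [0, 0, -30], [0, 0, 0]], [70, [0, 0, -40], [0, 0, 0]], [70, [0, 0, -40], [0, 0, 0]], [70, [-50, 0, -10], [0, 0, 0]], [70, [-50, 0, 0], [0, 0, 0]], [70, [0, 0, 0], [0, 0, 0]]]}}

```text
clock: 16.77
eef_pos: [553.6, 117.1, 375.0]
tcp_rot: [3.14, 0.0, 1.566]
contact_force: [-0.3, 0.2, -0.5]
opening: 0.821
```

```bash
python3 - <<'E'
from h import *
s=sense();P=s["eef_pos"];print(s["clock"],P,s["contact_force"])
im=grab_frame("wrist");cv2.imwrite("pics/w5.png",im);sd=grab_frame("side");cv2.imwrite("pics/side5.png",sd)
x,y=proj("wrist",(553.6,219.6,220)).astype(int);x0,y0=max(0,x-70),max(0,y-70)
print(x,y,"collar",proj("wrist",(553.6,219.6,220)),"headtop",proj("wrist",(553.6,219.6,280)),x0,y0)
a=cv2.resize(im[y0:y0+140,x0:x0+140],(400,400),interpolation=2)
b=cv2.resize(sd[90:210,160:280],(400,400),interpolation=2)
cv2.imwrite("pics/c5.png",np.hstack([a,b]))
hsv=cv2.cvtColor(im,cv2.COLOR_BGR2HSV)
red=((hsv[...,0]<8)|(hsv[...,0]>172))&(hsv[...,1]>150)
red[:, :x-60]=0;red[:,x+60:]=0;n,l,st,c=cv2.connectedComponentsWithStats(red.astype(np.uint8))
print([(st[i].tolist(),c[i].round(1).tolist()) for i in range(1,n) if st[i,4]>80])
E
```

```text
16.775 [553.56740306 117.09117824 375.01076518] [-0.33113023  0.2491511  -0.53560882]
275 79 collar [275.68943618  79.98369217] headtop [275.5228389   75.22512891] 205 9
[([253, 51, 47, 50, 1856], [275.9, 75.3])]
```

View pics/c5.png

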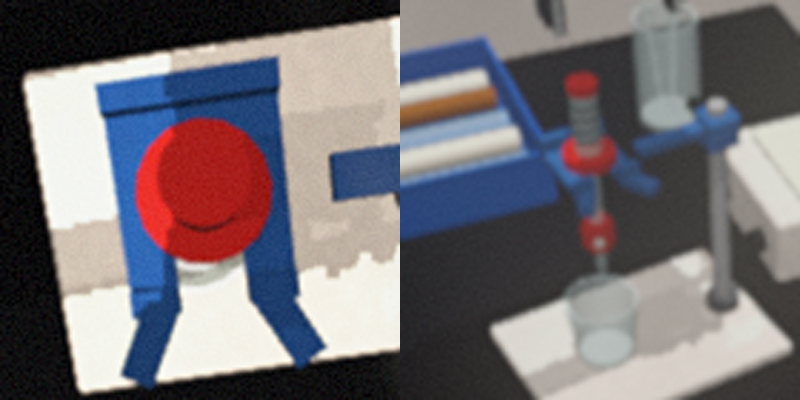

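```bash
python3 -c "
from rig import *
s=sense();print(s['clock'],s['contact_force']);print(sign_off())"
```

```text
16.875 [ 0.52831453  1.26369458 -0.71394652]
the job is handed in; nothing more can be done
None
```

The red burette is hanging on the blue hook and released, and I handed the job in at about 16.9 s of the 48 s allowed. I lifted it straight out of the middle rack hole and brought its stem in along the throat axis (stand yaw about 7.3°). I then lowered it over the lips until it touched at the expected height. The wrist force peaked at about 13 N while seating. I unloaded, opened the fingers and moved the gripper well clear.

**Last checks:**
- **Position:** the final wrist and side pictures show the tube upright and the collar lying flat behind the lips, above the beaker. The wrist picture puts the collar centre about 4 px (roughly 3-4 mm) deeper in the throat than the seat I computed. That is within the 5 mm play and the 10 mm limit.
- **Clearance:** the beaker looks unmoved, and nothing was being touched when I handed in.
- **Bystanders:** blue and yellow were undisturbed just after the red one came out. I did not measure them or the amber jar again at the end, but the arm did not go near them after that.
- **Disagreement:** the pale tip of the held burette appeared about 5 px to the side of where I predicted. The stopcock and collar lined up with the fingers, so I took it as not being a tilt.

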